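Clamp the long round bar from the stock crate in the sawing vees

TASK

From the crate of offcuts take the long round bar and lay it, without dropping it, centred in the two vees of the sawing fixture. Then press the sprung hold-down over onto the bar until its catch snaps and holds it shut. Leave the other offcuts in the crate and the things on the bench where they lie.

Things in the scene. Friction and masses are not known exactly. Their poses are not given: they have to be found in the camera images.
- bar: The bar to take: plain round dark grey steel bar, 22 mm diameter, 180 mm long, about 0.55 kg, lying on the crate's floor; the only round piece that is long. Origin at its middle, on its axis (11 mm above what it lies on); x along the bar (either end is the same).
- crate: Open wooden stock crate, fixed, outside 280 mm (its x) by 350 mm (its y), 65 mm high, walls and floor 10 mm thick. Origin on the bench under its centre. Pieces lie on its floor in three rows roughly along its y, about 75 mm apart: three long ones towards its -y end, three short ones towards +y; which row holds which varies.
- square_bar: Other piece in the crate: square dark grey bar, 26 x 26 x 170 mm, long side along x; origin under its centre.
- flat_bar: Other piece in the crate: flat dark grey bar, 170 x 40 x 10 mm thick, long side along x; origin under its centre.
- stub: Other piece in the crate: short round dark grey bar, 22 mm diameter, only 80 mm long; origin at its middle on its axis, x along it.
- nut: Other piece in the crate: large hexagon nut lying flat, 55 mm across flats, 26 mm high; origin under its centre.
- angle: Other piece in the crate: 80 mm length of 32 x 32 mm angle iron; origin under its flat leg, x along it.
- fixture: Fixed sawing fixture, origin on the bench midway between its vees. Base plate x -95 to +85, y -100 to +100 mm, 10 mm thick. Two open-topped 90 degree angle-iron vees in line along its y, centred at y = -68 and +68 mm, each 30 mm long, upper edges 56 mm above the bench and 48 mm apart. The hold-down swings over the +y vee.
- seat (a point): Point of the fixture 48 mm above its origin: the place of the bar's middle, on its axis, when the bar rests centred in both vees along the fixture's y. Between the vees 106 mm are free for fingers, down to the plate 10 mm above the bench.
- holddown (a joint): Hold-down's angle, rad: 0 = upright, where a torsion spring returns it unless caught; 1.57 = level over the bar; stops at 1.62. It turns about the fixture's y through point holddown_hinge, its end going over to the fixture's -x and down. At the press point the spring pushes back 2 N upright, 6 to 7 N when down; rubber pad and catch raise this to about 12 N. The catch snaps at about 1.57.
- holddown_hinge (a point): Axis of the hold-down's hinge, at fixture x = +50, y = +68 mm, 67 mm above the bench. Fixed clevis ears stand either side of it.
- holddown_press (a point): Point on the strap's back to push on, 85 mm from the hinge axis: faces the fixture's +x when upright, up when down. The hold-down is a steel strap 22 mm wide (fixture's y), 8 mm thick, hinge axis in its mid plane, 115 mm long from the axis; upright its end is 182 mm above the bench. A sprung rubber pad on its other face meets the bar 50 mm from the hinge.
- catch_nose (a point): Nose of the sprung catch, 72 mm above the bench at fixture x = -58, y = +68 mm: a steel hook 20 mm wide behind and above this point (to x = -75, 95 mm above the bench). The hold-down's end pushes it outwards to -x, then it snaps back over the end by itself.
- hammer: Hammer with a wooden handle lying on the bench, 320 mm; bystander.
- hacksaw: Hacksaw lying flat on the bench, about 335 x 110 mm; bystander.
- horseshoe: Horseshoe lying flat on the bench, about 130 x 120 mm; bystander.

How it is judged:
On the way:
1. the long round bar rests in both vees, let go, the hold-down still up (x of bar in the frame of fixture between -0.005 and 0.005 m and y of bar in the frame of fixture between -0.025 and 0.025 m and z of bar in the frame of fixture between 0.043 and 0.053 m and angle between the x axis of bar and the y axis of fixture, either way round below 0.06 rad and contact force between bar and the fingers below 0.2 N and value of joint holddown below 0.8 rad), for 0.2 s.
At the end, for the whole second after the job is handed in: The round bar lies still in both vees (axis within 5 mm and 0.06 rad of its seat, middle within 25 mm of midway), the hold-down stays down over it by its catch alone (above 1.5 rad), and the five other offcuts are within the crate walls, below the rim (x of bar in the frame of fixture between -0.005 and 0.005 m and y of bar in the frame of fixture between -0.025 and 0.025 m and z of bar in the frame of fixture between 0.043 and 0.053 m and angle between the x axis of bar and the y axis of fixture, either way round below 0.06 rad and linear speed of bar below 0.02 m/s and value of joint holddown above 1.5 rad and velocity of joint holddown between -0.1 and 0.1 rad/s and x of square_bar in the frame of crate between -0.13 and 0.13 m and y of square_bar in the frame of crate between -0.165 and 0.165 m and height (world z) of each of square_bar, flat_bar, stub, nut, angle below 0.06 m and x of flat_bar in the frame of crate between -0.13 and 0.13 m and y of flat_bar in the frame of crate between -0.165 and 0.165 m and x of stub in the frame of crate between -0.13 and 0.13 m and y of stub in the frame of crate between -0.165 and 0.165 m and x of nut in the frame of crate between -0.13 and 0.13 m and y of nut in the frame of crate between -0.165 and 0.165 m and x of angle in the frame of crate between -0.13 and 0.13 m and y of angle in the frame of crate between -0.165 and 0.165 m); the robot touches nothing.
It fails at once if the bar is dropped: it falls free faster than 0.5 m/s (more than about 13 mm) outside the crate's bottom (contact force between bar and the fingers below 0.01 N and height (world z) of bar above 0.045 m and linear speed of bar above 0.5 m/s).
It fails at once if the hammer, hacksaw or horseshoe is shifted more than 40 mm (distance of any of hammer, hacksaw, horseshoe from where it was at the start of the episode above 0.04 m).
It also fails if it takes over 64 s, if anything falls off the work surface, if the arm or the gripper's body presses on something with over 40 N, if the wrist force passes 120 N, or if a joint passes its speed limit or range.

ROBOT

A 6-joint arm with a two-finger parallel gripper is mounted at the origin on the work surface. World frame = base frame: x ahead of the robot, y to its left, z up, the work surface at z = 0. Lengths are in m, angles in rad, forces in N, time in s.
With the tool pointing down it reaches from about 0.25 to 0.775 m from the base axis. Payload 4 kg.
Tool frame: the origin (TCP) lies at the very end of the fingers, on their centre line; the grasp point (between the pads) lies 19 mm behind it; y points along the fingers, x is the direction in which the jaws open and shut, and the axes are right-handed (so a half turn about y gives the same grasp; the last joint's range is limited). The gripper opens to 94 mm and grips with 3 to 60 N. Pads are 16 mm wide; open, the fingers measure 119 mm over their backs; the gripper's body (75 mm by 177 mm) begins 78 mm behind the grasp point.
Start: joints at [-1.406, 0.087, 1.371, -0, 1.684, -0.103], TCP at [0.146, -0.53, 0.206] pointing down, gripper open.
Joint ranges: [-3.1, 3.1], [-0.76, 2.03], [0.27, 2.55], [-1.08, 4.22], [0.17, 2.65], [-2.57, 2.57]. Speed limits (rad/s): [2.79, 2.79, 3.14, 3.14, 3.14, 3.14].

INTERFACE

Orientations are given as [roll, pitch, yaw] about the fixed x, y, z axes, in that order (R = Rz(yaw) Ry(pitch) Rx(roll)).
In Python, from bench import robot, snapshot, workorder gives the robot as it stands.
- The arm moves only by the tool play_rows, never from a script. Its argument "steps" is a list of rows, each an object of numbers: "x", "y", "z": the shift along the world's x, y, z in m; "rx", "ry", "rz": the turn, a rotation vector about the world's x, y, z in rad; "hand": the finger opening in m, from 0 to 0.094. A call has 1 to 8 rows; each row shifts and turns the commanded pose from where the row before left it; what a row does not reach is not made up. A row lasts 1/8 s, in which the tool goes at most 62.5 mm and 10.7 degrees, less where a joint would pass 70% of its speed; a pose out of reach is approached as far as the arm can. A call is refused whole if a number of a shift passes 0.0625 or a number of a turn 0.188, either way. A call with a gripper value outside its range is refused whole. The fingers move at their own pace and stop on an object; the grip force is fixed at half the most. Time passes only in rows, so rows that do not move let the fingers close. It gives the time, the measured TCP pose, the force and the opening at its end, in the units of the state.
- robot.get_obs(): the state, without advancing time (a new reading comes with each control period).
- snapshot(name): name is "scene" or "top" or "wrist"; returns a dict with "color" (400x640x3 uint8, red, green, blue), "range_z" (400x640 float32, m along the optical axis (not along the pixel's ray), 0 where there is no reading), "fov_y" (degrees; the focal length in pixels is half the picture's height over the tangent of half this angle, whatever the lens; pixels are square), "cx", "cy" (the principal point, pixels), "T" (4x4, takes a point from camera to world coordinates). Camera axes: x right, y down, z forward; pixel columns grow to the right and rows downward; lengths in m; the calibration is good to about 2 mm. A picture is of the moment at which its call begins.
- workorder.close_job(): hands the job in, once; it reports no verdict.
The state is a dict: "time": time; "joint_positions": joint angles; "qvel": joint speeds; "joint_torque": joint torques, N m; "tool_pos": TCP position; "ee_rot": TCP orientation; "wrist_force": force on the tool from outside, world axes, zero at the start; "wrist_torque": the same for the moment, N m; "width": finger opening in m.
Only numpy, scipy, OpenCV 4.12 (cv2) and the standard library are available. Lean on these libraries where they do the work, as an engineer would, in place of code of your own. Each camera call takes 0.05 s, during which the arm holds its last target.

## Working session

There is one attempt and no reset: what is moved stays moved. The work goes in short steps, Python scripts to look and compute and a tool call to move; the robot and the scene stay as the last step left them, time stands still between calls to the robot, and variables do not carry over. Pictures are saved under pics/ and viewed, and the job is handed in when it is done.

Besides the shell and the picture viewer there is one more tool, called after "Request:" as name(argument=value, ...) on one line, values as JSON. play_rows: Moves the arm, as the interface text tells. Its arguments: {"type":"object","properties":{"steps":{"type":"array"}},"required":["steps"]}

```bash
mkdir -p pics; ls
cat > h.py <<'E'
import numpy as np,cv2
from bench import robot,snapshot,workorder
def cam(n):
    s=snapshot(n); s['f']=200/np.tan(np.radians(s['fov_y'])/2); return s
def pw(s,u,v,z=None):
    f=s['f'];T=np.array(s['T'])
    if z is None:
        d=s['range_z'][int(round(v)),int(round(u))]; p=np.array([(u-s['cx'])/f*d,(v-s['cy'])/f*d,d]); return T[:3,:3]@p+T[:3,3]
    r=T[:3,:3]@np.array([(u-s['cx'])/f,(v-s['cy'])/f,1]); return T[:3,3]+r*(z-T[2,3])/r[2]
def save(s,name,crop=None,k=1):
    c=s['color'][:,:,::-1]
    if crop: x0,y0,x1,y1=crop; c=c[y0:y1,x0:x1]
    cv2.imwrite('pics/'+name,cv2.resize(c,None,fx=k,fy=k,interpolation=cv2.INTER_CUBIC))
E
python3 - <<'E'
from h import *
import pickle
for n in ['top','scene','wrist']:
    s=cam(n); save(s,n+'0.png'); pickle.dump(s,open(n+'0.pkl','wb')); print(n,s['f'],s['cx'],s['cy'],np.round(s['T'],3).tolist())
print(robot.get_obs())
E
```

```text
pics
top 419.27536535298196 319.1583361284362 200.52377525488998 [[-0.099, -0.974, 0.205, 0.3], [-0.995, 0.098, -0.015, -0.125], [-0.006, -0.205, -0.979, 1.643], [0.0, 0.0, 0.0, 1.0]]
scene 403.2192012529688 323.38504501904055 202.75288818658828 [[-0.323, 0.809, -0.492, 1.182], [0.946, 0.269, -0.179, 0.079], [-0.013, -0.523, -0.852, 1.118], [0.0, 0.0, 0.0, 1.0]]
wrist 357.13619861938395 318.2739961788439 195.60437738073804 [[0.265, -0.931, -0.253, 0.219], [-0.964, -0.256, -0.067, -0.509], [-0.003, 0.262, -0.965, 0.384], [0.0, 0.0, 0.0, 1.0]]
{'time': 0.15, 'joint_positions': array([-1.40610442e+00,  8.78224011e-02,  1.37188557e+00, -3.60283514e-05,
        1.68359281e+00, -1.03097756e-01]), 'qvel': array([-3.77424862e-05, -3.52965571e-03, -3.78285968e-03,  1.80522682e-03,
       -3.35609211e-05,  1.14046786e-04]), 'joint_torque': array([ 1.31789460e-03, -3.40642190e+01, -3.02794254e+01,  7.18427030e-02,
        3.05251381e-02, -1.11433146e-04]), 'tool_pos': array([ 0.1454467 , -0.52999111,  0.20456365]), 'ee_rot': array([-1.57065615,  0.00170274, -1.30301057]), 'wrist_force': array([ 0.52735167,  0.9697564 , -0.87943333]), 'wrist_torque': array([-3.47414261e-04, -2.52798869e-02,  6.76366387e-05]), 'width': 0.09431298551674927}
```

View pics/top0.png

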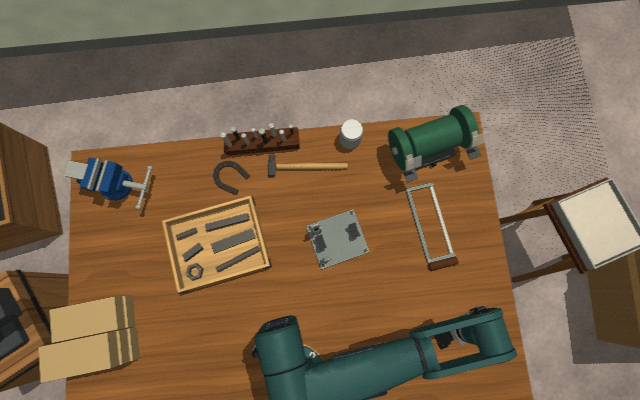

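View pics/scene0.png

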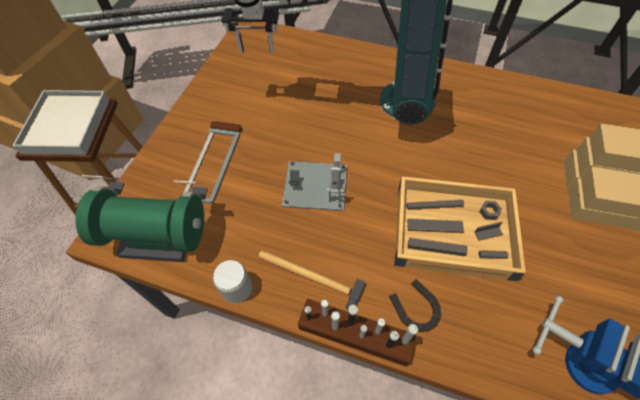

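View pics/wrist0.png

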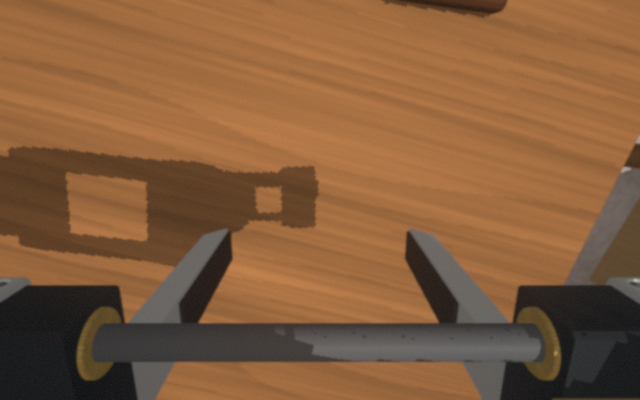

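Run:
```python
from h import *
import pickle
t=pickle.load(open('top0.pkl','rb'));s=pickle.load(open('scene0.pkl','rb'))
save(t,'topc.png',(150,185,280,300),6); save(s,'scc.png',(390,170,530,280),5.7)
save(t,'topf.png',(290,195,385,285),6); save(s,'scf.png',(270,140,365,220),8)
for n,(u,v) in dict(near=(237,259),mid=(233,240),far=(227,222)).items(): print(n,pw(t,u,v))
for n,(u,v) in dict(near=(436,205),mid=(436,226),far=(436,246)).items(): print(n,pw(s,u,v))
```

```text
near [0.44168954 0.18677746 0.02840159]
mid [0.51687103 0.19911144 0.02208802]
far [0.58771173 0.21604968 0.03344991]
near [0.44761732 0.18907766 0.02738318]
mid [0.5174369  0.20380173 0.01969769]
far [0.59360792 0.2142549  0.03611454]
```

View pics/topc.png

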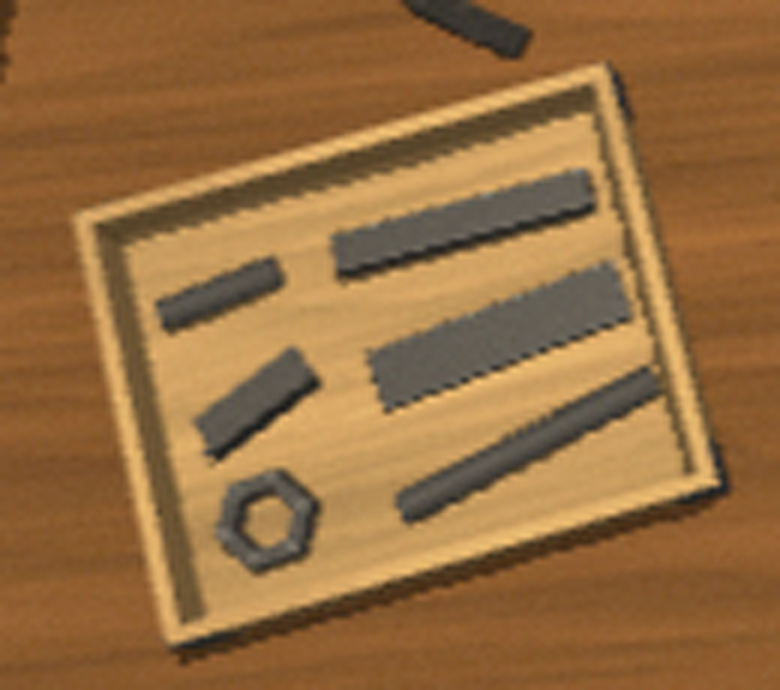

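View pics/scc.png

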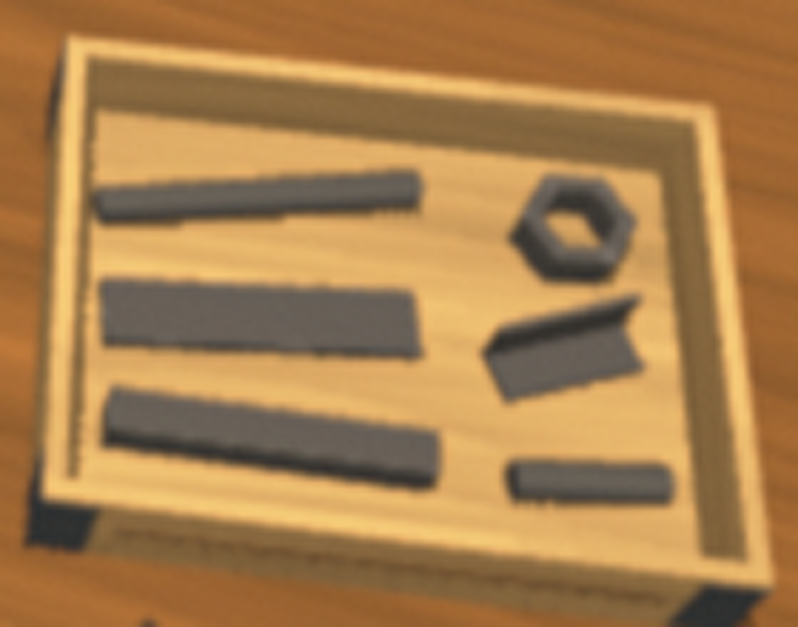

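View pics/topf.png

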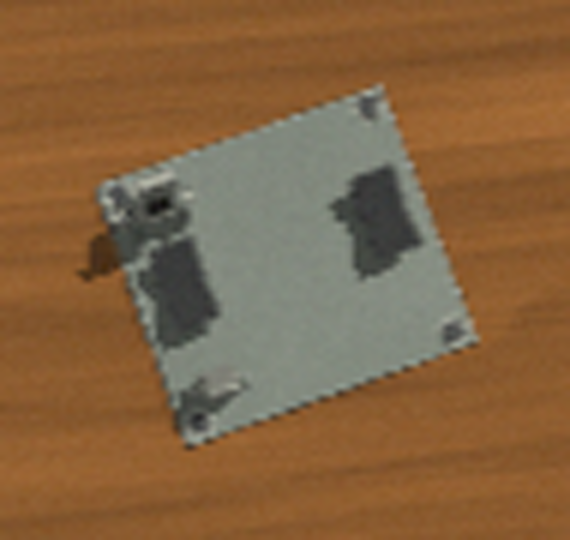

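View pics/scf.png

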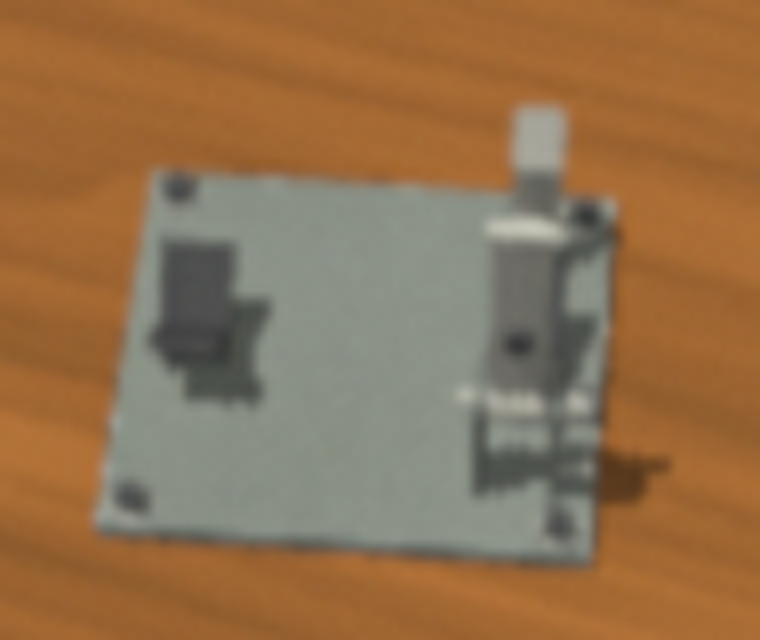

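Run:
```python
from h import *
import pickle
t=pickle.load(open('top0.pkl','rb'));s=pickle.load(open('scene0.pkl','rb'))
def px(x0,y0,k,p): return x0+(p[0]+.5)/k-.5,y0+(p[1]+.5)/k-.5
for p in [(100,185),(380,87),(478,343),(188,447)]: print('top',pw(t,*px(290,195,6,p),z=.01))
for p in [(150,170),(618,200),(597,568),(95,530)]: print('sc',pw(s,*px(270,140,8,p),z=.01))
for nm,c,(a,b,cc,d) in [('top',t,(290,195,385,285)),('sc',s,(270,140,365,220))]:
    P=np.array([[*pw(c,u,v)] for v in range(b,d) for u in range(a,cc)])
    P=P[P[:,2]>.03]; print(nm); print(np.round(P[P[:,2]>.06],3).tolist())
print('bar')
for p in [(400,505),(655,383)]: print('top',pw(t,*px(150,185,6,p),z=.024))
for p in [(97,203),(420,190)]: print('sc',pw(s,*px(390,170,5.7,p),z=.024))
```

```text
top [ 0.54706588 -0.08863719  0.01      ]
top [ 0.59354777 -0.27864195  0.01      ]
top [ 0.4199977  -0.32214691  0.01      ]
top [ 0.37259812 -0.12902257  0.01      ]
sc [ 0.41909113 -0.32383156  0.01      ]
sc [ 0.37120647 -0.12754186  0.01      ]
sc [ 0.54842024 -0.08180467  0.01      ]
sc [ 0.59518216 -0.27844036  0.01      ]
top
[[0.3, -0.125, 1.643], [0.3, -0.125, 1.643], [0.3, -0.125, 1.643], [0.3, -0.125, 1.643], [0.3, -0.125, 1.643], [0.3, -0.125, 1.643], [0.3, -0.125, 1.643], [0.526, -0.131, 0.18], [0.526, -0.134, 0.18], [0.522, -0.124, 0.187], [0.523, -0.127, 0.18], [0.523, -0.131, 0.178], [0.523, -0.134, 0.178], [0.3, -0.125, 1.643], [0.527, -0.264, 0.061], [0.3, -0.125, 1.643], [0.52, -0.116, 0.185], [0.52, -0.12, 0.181], [0.519, -0.123, 0.182], [0.519, -0.127, 0.186], [0.519, -0.13, 0.182], [0.519, -0.134, 0.18], [0.3, -0.125, 1.643], [0.517, -0.116, 0.182], [0.517, -0.119, 0.178], [0.516, -0.123, 0.18], [0.517, -0.126, 0.171], [0.518, -0.13, 0.165], [0.52, -0.134, 0.149], [0.531, -0.138, 0.073], [0.529, -0.141, 0.082], [0.517, -0.115, 0.154], [0.515, -0.119, 0.168], [0
[... 10164 characters left out ...]
.07], [0.525, -0.118, 0.067], [0.523, -0.115, 0.065], [0.525, -0.108, 0.071], [0.523, -0.105, 0.07], [0.52, -0.103, 0.067], [0.522, -0.099, 0.072], [0.518, -0.097, 0.067], [0.517, -0.094, 0.067], [0.532, -0.138, 0.061], [0.53, -0.136, 0.06], [0.523, -0.108, 0.063], [1.182, 0.079, 1.118], [0.526, -0.107, 0.062], [1.182, 0.079, 1.118], [1.182, 0.079, 1.118], [1.182, 0.079, 1.118], [1.182, 0.079, 1.118], [1.182, 0.079, 1.118], [1.182, 0.079, 1.118], [1.182, 0.079, 1.118], [1.182, 0.079, 1.118], [1.182, 0.079, 1.118], [1.182, 0.079, 1.118]]
bar
top [0.41304392 0.26879316 0.024     ]
top [0.47418015 0.10167088 0.024     ]
sc [0.47531191 0.1016513  0.024     ]
sc [0.41053798 0.26966915 0.024     ]
```

Request:
play_rows(steps=[{"x": 0.04,"y": 0.036,"z": 0.012,"rz": 0.185},{"x": 0.04,"y": 0.036,"z": 0.012,"rz": 0.185},{"x": 0.04,"y": 0.036,"z": 0.012,"rz": 0.185},{"x": 0.04,"y": 0.036,"z": 0.012,"rz": 0.185},{"x": 0.04,"y": 0.036,"z": 0.012,"rz": 0.185},{"x": 0.04,"y": 0.036,"z": 0.012,"rz": 0.185},{"x": 0.04,"y": 0.036,"z": 0.012,"rz": 0.185},{"x": 0.04,"y": 0.036,"z": 0.012,"rz": 0.185}])

```text
schema error: expected keys x, y, z, rx, ry, rz, hand
```

Request:
play_rows(steps=[{"rz": 0.06,"hand": 0.05},{}])

```text
schema error: expected keys x, y, z, rx, ry, rz, hand
```

Run:
```python
from h import *
import pickle
s=cam('wrist'); save(s,'w1.png'); pickle.dump(s,open('w1.pkl','wb')); o=robot.get_obs()
print(o['time'],o['tool_pos'],o['ee_rot'],o['width'],np.round(s['T'],3)[:3,3])
```

```text
0.2 [ 0.14546485 -0.53008918  0.20473215] [-1.57069181e+00  1.33741721e-03 -1.30299859e+00] 0.09394726925541334 [ 0.219 -0.509  0.385]
```

View pics/w1.png

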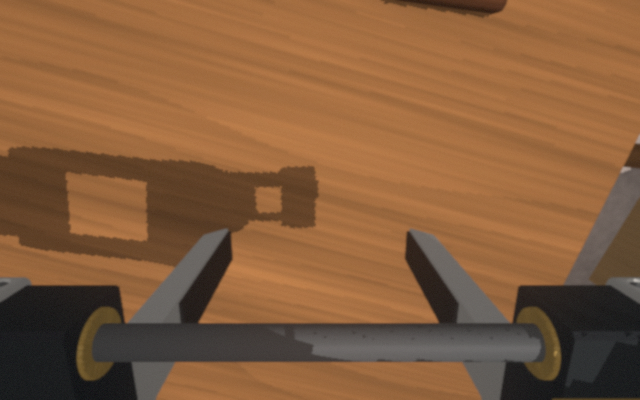

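The move was refused, so the picture is the start view again; every row needs all seven keys.

Request:
play_rows(steps=[{"x": 0.04,"y": 0.036,"z": 0.012,"rx": 0,"ry": 0,"rz": 0.185,"hand": 0.05},{"x": 0.04,"y": 0.036,"z": 0.012,"rx": 0,"ry": 0,"rz": 0.185,"hand": 0.05},{"x": 0.04,"y": 0.036,"z": 0.012,"rx": 0,"ry": 0,"rz": 0.185,"hand": 0.05},{"x": 0.04,"y": 0.036,"z": 0.012,"rx": 0,"ry": 0,"rz": 0.185,"hand": 0.05},{"x": 0.04,"y": 0.036,"z": 0.012,"rx": 0,"ry": 0,"rz": 0.185,"hand": 0.05},{"x": 0.04,"y": 0.036,"z": 0.012,"rx": 0,"ry": 0,"rz": 0.185,"hand": 0.05},{"x": 0.04,"y": 0.036,"z": 0.012,"rx": 0,"ry": 0,"rz": 0.185,"hand": 0.05},{"x": 0.04,"y": 0.036,"z": 0.012,"rx": 0,"ry": 0,"rz": 0.185,"hand": 0.05}])

```text
time: 1.2
tool_pos: [0.4666, -0.241, 0.3018]
ee_rot: [-1.571, -0.0, 0.183]
wrist_force: [0.6, -0.1, -0.9]
width: 0.05
```

Request:
play_rows(steps=[{"x": 0,"y": 0,"z": 0,"rx": 0,"ry": 0,"rz": 0.06,"hand": 0.05},{"x": 0,"y": 0,"z": 0,"rx": 0,"ry": 0,"rz": 0,"hand": 0.05}])

```text
time: 1.45
tool_pos: [0.4659, -0.2418, 0.3012]
ee_rot: [-1.57, 0.0, 0.238]
wrist_force: [0.8, 0.3, -0.2]
width: 0.05
```

Run:
```python
from h import *
import pickle
s=cam('wrist'); save(s,'w2.png'); pickle.dump(s,open('w2.pkl','wb')); o=robot.get_obs()
print(o['time'],o['tool_pos'],o['ee_rot'],o['width'],np.round(s['T'],3)[:3,3])
```

```text
1.5 [ 0.4654765  -0.24228228  0.30114508] [-1.57039019e+00  5.11304473e-04  2.36148591e-01] 0.04972822134004143 [ 0.448 -0.167  0.481]
```

View pics/w2.png

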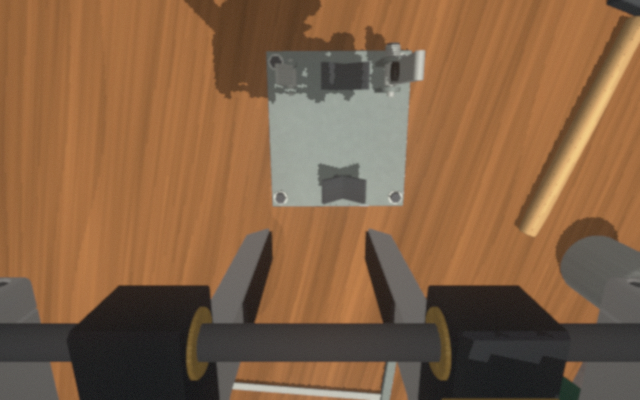

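Run:
```python
from h import *
import pickle
s=pickle.load(open('w2.pkl','rb')); save(s,'w2c.png',(255,35,435,215),3.3)
```

```text
(no output)
```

View pics/w2c.png

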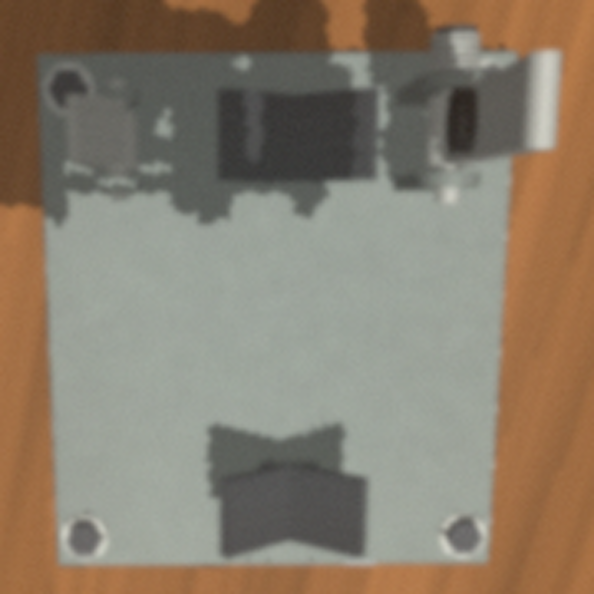

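Run:
```python
from h import *
import pickle
s=pickle.load(open('w2.pkl','rb'))
def px(p,x0=255,y0=35,k=3.3): return x0+(p[0]+.5)/k-.5,y0+(p[1]+.5)/k-.5
W=lambda p,z: pw(s,*px(p),z=z)[:2]
C=[W(p,.01) for p in [(38,53),(513,52),(489,565),(59,565)]]
V=[W(p,.056) for p in [(222,475),(366,478),(364,556),(222,556)]]
U=[W(p,.056) for p in [(219,90),(377,90),(376,180),(219,180)]]
c=np.mean(C,0)
for q in (C,V,U): print(np.round(q,4).tolist(),np.mean(q,0))
d=np.mean(U,0)-np.mean(V,0); print('vee yaw',np.arctan2(-d[0],d[1]),'mid',(np.mean(U,0)+np.mean(V,0))/2,np.linalg.norm(d))
e=C[1]-C[0]+C[2]-C[3]; g=C[0]-C[3]+C[1]-C[2]
y1=np.arctan2(e[1],e[0]);y2=np.arctan2(-g[0],g[1]);y=(y1+y2)/2
print(y1,y2,c+.005*np.array([np.cos(y),np.sin(y)]))
# fit w/ least squares of model to corners from all (top,scene,wrist)
T=[(.5471,-.0886),(.5935,-.2786),(.42,-.3221),(.3726,-.129)]
S=[(.5484,-.0818),(.5952,-.2784),(.4191,-.3238),(.3712,-.1275)]
Wr=[C[1],C[2],C[3],C[0]]
M=np.array([(85,100),(85,-100),(-95,-100),(-95,100)])/1e3
from scipy.optimize import least_squares
def fit(L):
    f=lambda q:(np.concatenate(L)-q[:2]-np.tile(M,(len(L),1))@np.array([[np.cos(q[2]),np.sin(q[2])],[-np.sin(q[2]),np.cos(q[2])]])).ravel()
    r=least_squares(f,[.49,-.2,.24],loss='soft_l1',f_scale=.002); return r.x,np.abs(r.fun).max()
for L in ([T],[S],[Wr],[T,S,Wr]): print(fit([np.array(l) for l in L]))
```

```text
[[0.3725, -0.1264], [0.5447, -0.0843], [0.5951, -0.2779], [0.4206, -0.3201]] [ 0.48322161 -0.20218783]
[[0.4747, -0.257], [0.5267, -0.2456], [0.534, -0.2747], [0.4821, -0.2873]] [ 0.50435946 -0.26614394]
[[0.4419, -0.1274], [0.494, -0.1148], [0.5016, -0.1431], [0.4488, -0.1559]] [ 0.47158185 -0.13527406]
vee yaw 0.24541111692781806 mid [ 0.48797066 -0.200709  ] 0.13491218330545146
0.23851669613613155 0.24909174320087668 [ 0.48807374 -0.20098085]
(array([ 0.48817478, -0.20324009,  0.23895975]), np.float64(0.0026372118874469913))
(array([ 0.48826831, -0.2017132 ,  0.24304606]), np.float64(0.002396137049481731))
(array([ 0.48818233, -0.20097734,  0.24375804]), np.float64(0.0018266077251320387))
(array([ 0.48822387, -0.20187049,  0.24243444]), np.float64(0.004210816174598106))
```

Request:
play_rows(steps=[{"x": -0.002,"y": 0.045,"z": -0.012,"rx": 0,"ry": 0,"rz": 0.015,"hand": 0.05},{"x": -0.002,"y": 0.045,"z": -0.012,"rx": 0,"ry": 0,"rz": 0.015,"hand": 0.05},{"x": -0.002,"y": 0.045,"z": -0.012,"rx": 0,"ry": 0,"rz": 0.015,"hand": 0.05},{"x": -0.002,"y": 0.045,"z": -0.012,"rx": 0,"ry": 0,"rz": 0.015,"hand": 0.05},{"x": -0.002,"y": 0.045,"z": -0.012,"rx": 0,"ry": 0,"rz": 0.015,"hand": 0.05},{"x": -0.002,"y": 0.045,"z": -0.012,"rx": 0,"ry": 0,"rz": 0.015,"hand": 0.05},{"x": -0.002,"y": 0.045,"z": -0.012,"rx": 0,"ry": 0,"rz": 0.015,"hand": 0.05},{"x": -0.002,"y": 0.045,"z": -0.012,"rx": 0,"ry": 0,"rz": 0.015,"hand": 0.05}])

```text
time: 2.5
tool_pos: [0.4492, 0.118, 0.205]
ee_rot: [-1.571, -0.0, 0.354]
wrist_force: [0.8, -0.3, -0.0]
width: 0.0504
```

Request:
play_rows(steps=[{"x": 0,"y": 0,"z": 0,"rx": 0,"ry": 0,"rz": 0,"hand": 0.05},{"x": 0,"y": 0,"z": 0,"rx": 0,"ry": 0,"rz": 0,"hand": 0.05}])

```text
time: 2.75
tool_pos: [0.4496, 0.1166, 0.2056]
ee_rot: [-1.572, 0.0, 0.355]
wrist_force: [0.0, -0.3, 0.6]
width: 0.0496
```

Run:
```python
from h import *
import pickle
s=cam('wrist'); save(s,'w3.png'); pickle.dump(s,open('w3.pkl','wb')); o=robot.get_obs()
print(o['time'],o['tool_pos'],o['ee_rot'],o['width'],np.round(s['T'],3)[:3,3])
```

```text
2.8 [0.44981398 0.11630315 0.20581747] [-1.57152397e+00 -4.39232750e-04  3.54671481e-01] 0.050012518007699965 [0.423 0.189 0.386]
```

View pics/w3.png

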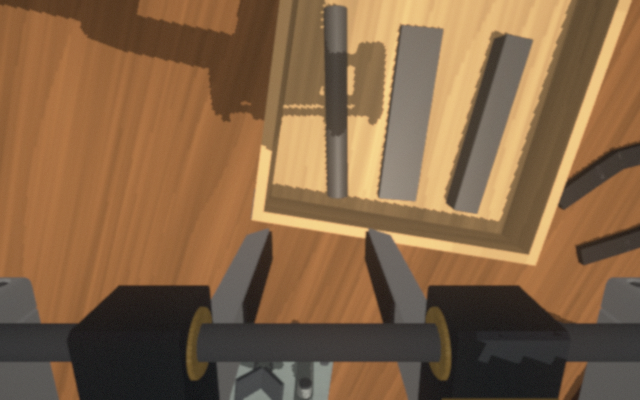

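Run:
```python
from h import *
import pickle
s=pickle.load(open('w3.pkl','rb')); save(s,'w3c.png',(250,0,430,235),2.5)
for v in (20,60,100,140,180):
    print(v,np.round(pw(s,337,v),4),np.round(s['range_z'][v,318:356:2],3).tolist()[6:14])
a=pw(s,336.5,6,z=.021);b=pw(s,337.5,196,z=.021);d=a-b
print(a,b,(a+b)/2,np.linalg.norm(d),np.arctan2(-d[0],d[1]))
```

```text
20 [0.4154 0.2592 0.0323] [0.3230000138282776, 0.3230000138282776, 0.3230000138282776, 0.32100000977516174, 0.3230000138282776, 0.32199999690055847, 0.32499998807907104, 0.32600000500679016]
60 [0.4277 0.2273 0.0343] [0.3319999873638153, 0.3319999873638153, 0.3319999873638153, 0.3310000002384186, 0.3319999873638153, 0.33399999141693115, 0.33399999141693115, 0.33399999141693115]
100 [0.4406 0.194  0.0327] [0.34299999475479126, 0.34299999475479126, 0.34200000762939453, 0.3400000035762787, 0.3400000035762787, 0.34200000762939453, 0.34200000762939453, 0.3440000116825104]
140 [0.4542 0.1587 0.034 ] [0.3540000021457672, 0.3529999852180481, 0.35100001096725464, 0.35100001096725464, 0.3499999940395355, 0.35199999809265137, 0.35100001096725464, 0.3540000021457672]
180 [0.4689 0.121  0.0323] [0.36500000953674316, 0.3630000054836273, 0.3630000054836273, 0.3619999885559082, 0.3610000014305115, 0.3619999885559082, 0.3619999885559082, 0.36399999260902405]
[0.41047678 0.27226745 0.021     ] [0.47712185 0.10277863 0.021     ] [0.44379932 0.18752304 0.021     ] 0.18212091408879882 0.374641180931353
```

View pics/w3c.png

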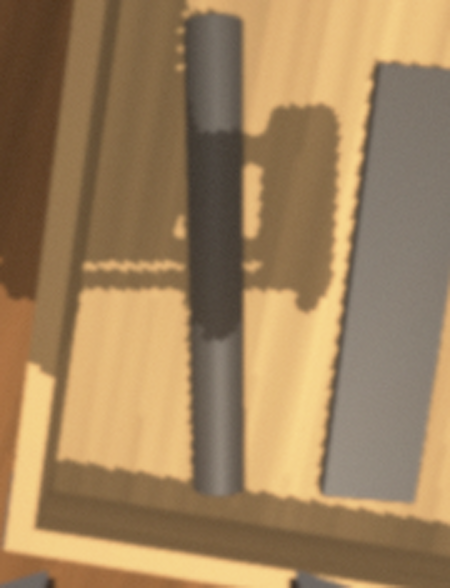

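Request:
play_rows(steps=[{"x": -0.002,"y": 0.023,"z": -0.02,"rx": 0,"ry": 0,"rz": 0.004,"hand": 0.05},{"x": -0.002,"y": 0.023,"z": -0.02,"rx": 0,"ry": 0,"rz": 0.004,"hand": 0.05},{"x": -0.002,"y": 0.023,"z": -0.02,"rx": 0,"ry": 0,"rz": 0.004,"hand": 0.05},{"x": 0,"y": 0,"z": -0.03,"rx": 0,"ry": 0,"rz": 0,"hand": 0.05},{"x": 0,"y": 0,"z": -0.03,"rx": 0,"ry": 0,"rz": 0,"hand": 0.05},{"x": 0,"y": 0,"z": -0.03,"rx": 0,"ry": 0,"rz": 0,"hand": 0.05},{"x": 0,"y": 0,"z": 0,"rx": 0,"ry": 0,"rz": 0,"hand": 0.05},{"x": 0,"y": 0,"z": 0,"rx": 0,"ry": 0,"rz": 0,"hand": 0.05}])

```text
time: 3.8
tool_pos: [0.4448, 0.186, 0.057]
ee_rot: [-1.571, -0.002, 0.367]
wrist_force: [0.7, 0.0, -0.2]
width: 0.0502
```

Run:
```python
from h import *
s=cam('wrist'); save(s,'w4.png'); o=robot.get_obs()
print(o['time'],o['tool_pos'],o['ee_rot'],o['width'])
```

```text
3.85 [0.44510636 0.18631487 0.05742671] [-1.57118899 -0.00340795  0.36766552] 0.050111546106776206
```

View pics/w4.png

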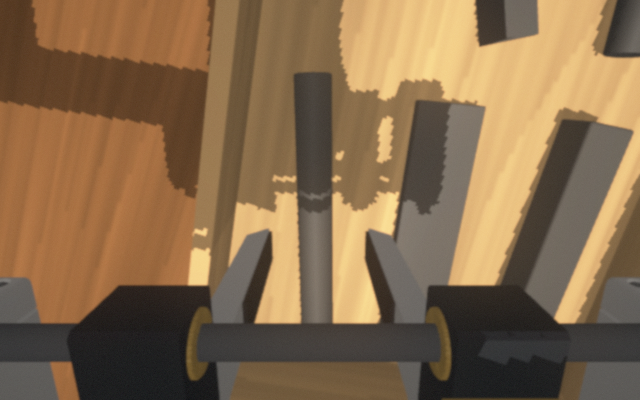

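Request:
play_rows(steps=[{"x": 0,"y": 0,"z": -0.02,"rx": 0,"ry": 0,"rz": 0,"hand": 0.05},{"x": 0,"y": 0,"z": -0.015,"rx": 0,"ry": 0,"rz": 0,"hand": 0.05},{"x": 0,"y": 0,"z": -0.007,"rx": 0,"ry": 0,"rz": 0,"hand": 0.05},{"x": 0,"y": 0,"z": 0,"rx": 0,"ry": 0,"rz": 0,"hand": 0.05}])

```text
time: 4.35
tool_pos: [0.4433, 0.1865, 0.0133]
ee_rot: [-1.571, 0.001, 0.369]
wrist_force: [-0.4, -0.5, -0.0]
width: 0.05
```

Request:
play_rows(steps=[{"x": 0,"y": 0,"z": 0,"rx": 0,"ry": 0,"rz": 0,"hand": 0.01},{"x": 0,"y": 0,"z": 0,"rx": 0,"ry": 0,"rz": 0,"hand": 0.01},{"x": 0,"y": 0,"z": 0,"rx": 0,"ry": 0,"rz": 0,"hand": 0.01},{"x": 0,"y": 0,"z": 0,"rx": 0,"ry": 0,"rz": 0,"hand": 0.01},{"x": 0,"y": 0,"z": 0,"rx": 0,"ry": 0,"rz": 0,"hand": 0.01},{"x": 0,"y": 0,"z": 0,"rx": 0,"ry": 0,"rz": 0,"hand": 0.01}])

```text
time: 5.1
tool_pos: [0.4434, 0.1865, 0.0137]
ee_rot: [-1.571, 0.0, 0.369]
wrist_force: [-1.5, -0.9, 3.8]
width: 0.0209
```

Request:
play_rows(steps=[{"x": 0,"y": 0,"z": 0.008,"rx": 0,"ry": 0,"rz": 0,"hand": 0.01},{"x": 0,"y": 0,"z": 0.015,"rx": 0,"ry": 0,"rz": 0,"hand": 0.01},{"x": 0,"y": 0,"z": 0.025,"rx": 0,"ry": 0,"rz": 0,"hand": 0.01},{"x": 0,"y": 0,"z": 0.03,"rx": 0,"ry": 0,"rz": 0,"hand": 0.01},{"x": 0,"y": 0,"z": 0.03,"rx": 0,"ry": 0,"rz": 0,"hand": 0.01},{"x": 0,"y": 0,"z": 0.03,"rx": 0,"ry": 0,"rz": 0,"hand": 0.01},{"x": 0,"y": 0,"z": 0.025,"rx": 0,"ry": 0,"rz": 0,"hand": 0.01},{"x": 0,"y": 0,"z": 0,"rx": 0,"ry": 0,"rz": 0,"hand": 0.01}])

```text
time: 6.1
tool_pos: [0.4451, 0.1871, 0.1793]
ee_rot: [-1.571, -0.006, 0.369]
wrist_force: [0.7, 0.4, -4.7]
width: 0.0208
```

Run:
```python
from h import *
import pickle
s=cam('wrist'); save(s,'w5.png'); o=robot.get_obs();pickle.dump(s,open('w5.pkl','wb'))
print(o['time'],o['tool_pos'],o['ee_rot'],o['width'],o['wrist_force'],o['wrist_torque'])
s=cam('scene'); save(s,'s5.png',(330,30,600,270),2.5);pickle.dump(s,open('s5.pkl','wb'))
```

```text
6.15 [0.44396225 0.18672245 0.17722626] [-1.57093023 -0.00218731  0.36895923] 0.0210186601489003 [ 0.37681683  0.09300006 -6.1593619 ] [-0.06306205 -0.1113717   0.02930145]
```

View pics/w5.png

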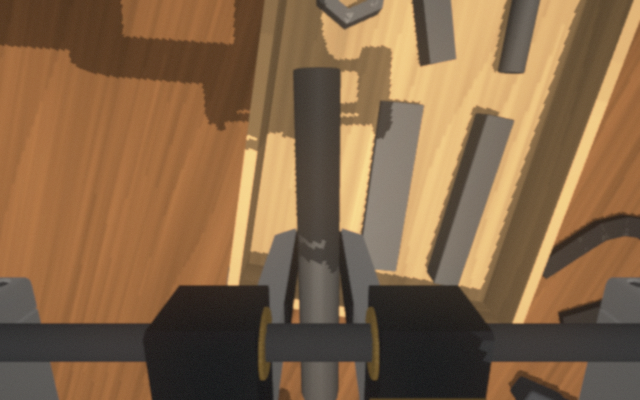

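View pics/s5.png

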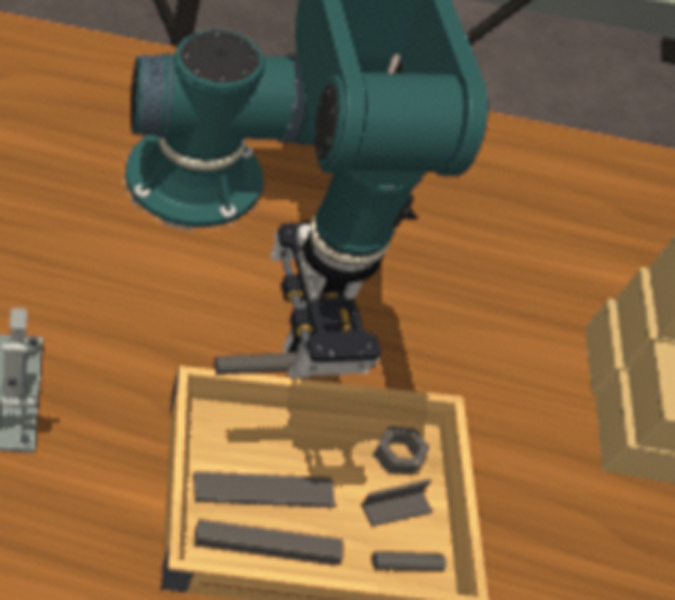

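Run:
```python
from h import *
import pickle
s=pickle.load(open('w5.pkl','rb')); 
for v in range(72,240,12):
    p=np.mean([pw(s,317,v+i) for i in range(-1,2)],0); print(v,np.round(p,4), 'tip-rel', round(p[2]-.178,4))
e=pw(s,317,69,z=.186); tcp=np.array([.4440,.1867]); 
zx=np.array([-np.sin(.369),np.cos(.369)]); print(e, (e[:2]-tcp)@zx,(e[:2]-tcp)@np.array([zx[1],-zx[0]]))
s=pickle.load(open('s5.pkl','rb'))
for u in (418,425,435,445):
    v=np.round(30+(365)/2.5); print(u,pw(s,u,v-1),pw(s,u,v))
```

```text
72 [0.4131 0.2692 0.1977] tip-rel 0.0197
84 [0.4148 0.2646 0.1973] tip-rel 0.0193
96 [0.4166 0.2599 0.1975] tip-rel 0.0195
108 [0.4185 0.2552 0.1983] tip-rel 0.0203
120 [0.4203 0.2504 0.1979] tip-rel 0.0199
132 [0.4222 0.2455 0.1981] tip-rel 0.0201
144 [0.4241 0.2405 0.1979] tip-rel 0.0199
156 [0.4261 0.2354 0.1978] tip-rel 0.0198
168 [0.4281 0.2303 0.1979] tip-rel 0.0199
180 [0.4301 0.2249 0.1977] tip-rel 0.0197
192 [0.4322 0.2195 0.1973] tip-rel 0.0193
204 [0.4343 0.2142 0.1979] tip-rel 0.0199
216 [0.4364 0.2087 0.1983] tip-rel 0.0203
228 [0.4386 0.2031 0.1982] tip-rel 0.0202
[0.41235806 0.27114912 0.186     ] 0.09017742539960241 0.0009472834930376951
418 [0.47870149 0.10645827 0.19481864] [0.48307284 0.10712452 0.19613991]
425 [0.47508514 0.12481152 0.19809191] [0.47020596 0.1260338  0.18730014]
435 [0.46340564 0.15145272 0.19428423] [0.46652705 0.15211628 0.19393215]
445 [0.4512202  0.17835174 0.1899167 ] [0.45581508 0.17878668 0.19141397]
```

Request:
play_rows(steps=[{"x": 0.002,"y": -0.015,"z": 0.025,"rx": 0,"ry": 0,"rz": -0.01,"hand": 0.01},{"x": 0.005,"y": -0.04,"z": 0.03,"rx": 0,"ry": 0,"rz": -0.015,"hand": 0.01},{"x": 0.006,"y": -0.055,"z": 0.025,"rx": 0,"ry": 0,"rz": -0.02,"hand": 0.01},{"x": 0.007,"y": -0.06,"z": 0,"rx": 0,"ry": 0,"rz": -0.02,"hand": 0.01},{"x": 0.007,"y": -0.06,"z": 0,"rx": 0,"ry": 0,"rz": -0.02,"hand": 0.01},{"x": 0.007,"y": -0.06,"z": 0,"rx": 0,"ry": 0,"rz": -0.02,"hand": 0.01},{"x": 0.006,"y": -0.055,"z": 0,"rx": 0,"ry": 0,"rz": -0.015,"hand": 0.01},{"x": 0.004,"y": -0.04,"z": 0,"rx": 0,"ry": 0,"rz": -0.006,"hand": 0.01}])

```text
time: 7.2
tool_pos: [0.4866, -0.2005, 0.2538]
ee_rot: [-1.568, 0.003, 0.241]
wrist_force: [0.6, 0.7, -5.5]
width: 0.0215
```

Request:
play_rows(steps=[{"x": 0,"y": -0.0035,"z": 0,"rx": 0,"ry": 0,"rz": 0,"hand": 0.01},{"x": 0,"y": 0,"z": 0,"rx": 0,"ry": 0,"rz": 0,"hand": 0.01},{"x": 0,"y": 0,"z": 0,"rx": 0,"ry": 0,"rz": 0,"hand": 0.01}])

```text
time: 7.58
tool_pos: [0.4874, -0.2006, 0.256]
ee_rot: [-1.57, 0.0, 0.245]
wrist_force: [0.3, 0.9, -4.9]
width: 0.021
```

Run:
```python
from h import *
import pickle
for n in ('wrist','scene'):
  s=cam(n); save(s,n+'6.png'); pickle.dump(s,open(n+'6.pkl','wb'))
o=robot.get_obs()
print(o['time'],o['tool_pos'],o['ee_rot'],o['width'],o['wrist_force'],o['wrist_torque'])
```

```text
7.675 [ 0.48759788 -0.20066652  0.25654607] [-1.57060821e+00 -2.49589566e-04  2.44855185e-01] 0.02107905944452638 [ 0.09912097  0.18678461 -4.91124634] [ 0.00366779 -0.13681552  0.01087825]
```

View pics/wrist6.png

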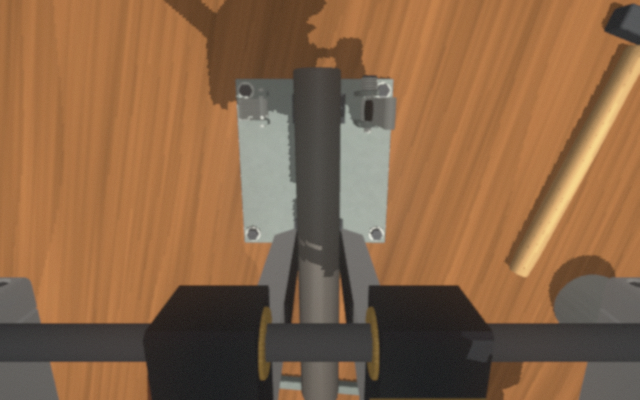

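Request:
play_rows(steps=[{"x": 0.0005,"y": -0.001,"z": -0.04,"rx": 0,"ry": 0,"rz": 0,"hand": 0.01},{"x": 0,"y": 0,"z": -0.05,"rx": 0,"ry": 0,"rz": 0,"hand": 0.01},{"x": 0,"y": 0,"z": -0.05,"rx": 0,"ry": 0,"rz": 0,"hand": 0.01},{"x": 0,"y": 0,"z": -0.03,"rx": 0,"ry": 0,"rz": 0,"hand": 0.01},{"x": 0,"y": 0,"z": -0.015,"rx": 0,"ry": 0,"rz": 0,"hand": 0.01},{"x": 0,"y": 0,"z": 0,"rx": 0,"ry": 0,"rz": 0,"hand": 0.01}])

```text
time: 8.43
tool_pos: [0.4878, -0.2023, 0.0711]
ee_rot: [-1.57, 0.001, 0.244]
wrist_force: [-0.4, 0.0, -4.4]
width: 0.0212
```

Run:
```python
from h import *
import pickle
s=pickle.load(open('wrist6.pkl','rb'))
C=np.array([pw(s,*p,z=.01)[:2] for p in [(236,80),(393,80),(384,242),(245,242)]])
e=C[1]-C[0]+C[2]-C[3];y=np.arctan2(e[1],e[0]);print(np.round(C,4).tolist(),y,C.mean(0)+.005*np.array([np.cos(y),np.sin(y)]))
for n in ('wrist','scene'):
  s=cam(n); save(s,n+'7.png',*(((270,100,390,230),5) if n=='scene' else ())); pickle.dump(s,open(n+'7.pkl','wb'))
o=robot.get_obs()
print(o['time'],o['tool_pos'],o['ee_rot'],o['width'],o['wrist_force'],o['wrist_torque'])
```

```text
[[0.3735, -0.1282], [0.5466, -0.085], [0.5938, -0.277], [0.421, -0.3201]] 0.2444667750924581 [ 0.48859914 -0.20134554]
8.525 [ 0.48930276 -0.20331877  0.07339398] [-1.57308506 -0.00265189  0.24338323] 0.02154580929552057 [-1.05288919 -0.97691577 -5.26361797] [ 0.04093991 -0.10621763 -0.02988979]
```

View pics/wrist7.png

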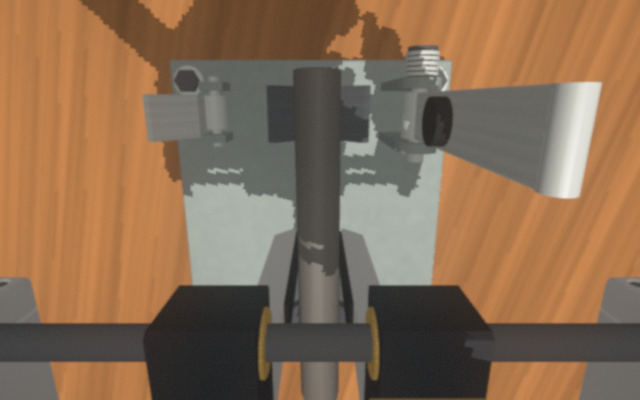

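View pics/scene7.png

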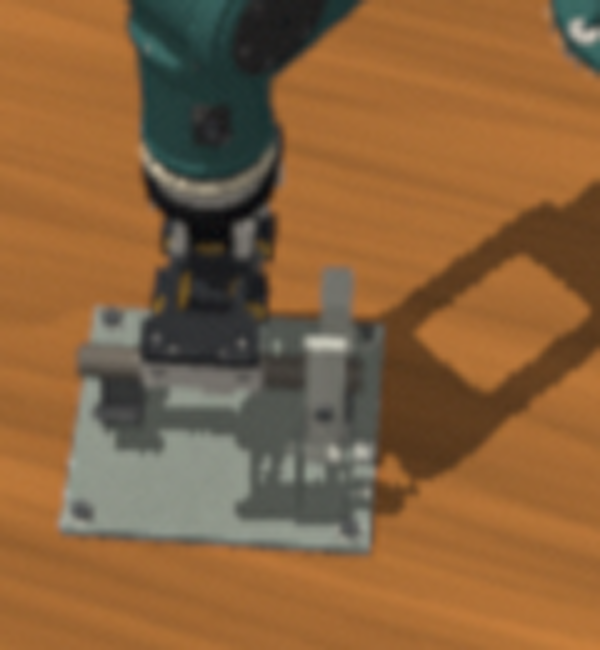

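Request:
play_rows(steps=[{"x": 0,"y": 0,"z": -0.015,"rx": 0,"ry": 0,"rz": 0,"hand": 0.01},{"x": 0,"y": 0,"z": -0.01,"rx": 0,"ry": 0,"rz": 0,"hand": 0.01},{"x": 0,"y": 0,"z": 0,"rx": 0,"ry": 0,"rz": 0,"hand": 0.01}])

```text
time: 8.9
tool_pos: [0.4869, -0.2024, 0.0449]
ee_rot: [-1.569, 0.002, 0.243]
wrist_force: [-0.2, -0.5, -5.5]
width: 0.0214
```

Request:
play_rows(steps=[{"x": 0,"y": 0,"z": -0.003,"rx": 0,"ry": 0,"rz": 0,"hand": 0.01},{"x": 0,"y": 0,"z": 0,"rx": 0,"ry": 0,"rz": 0,"hand": 0.01}])

```text
time: 9.15
tool_pos: [0.4881, -0.203, 0.0435]
ee_rot: [-1.571, -0.0, 0.243]
wrist_force: [0.1, -0.0, -5.9]
width: 0.021
```

Request:
play_rows(steps=[{"x": 0,"y": 0,"z": -0.002,"rx": 0,"ry": 0,"rz": 0,"hand": 0.01},{"x": 0,"y": 0,"z": 0,"rx": 0,"ry": 0,"rz": 0,"hand": 0.01}])

```text
time: 9.4
tool_pos: [0.488, -0.2029, 0.0415]
ee_rot: [-1.571, -0.0, 0.243]
wrist_force: [-1.3, -1.2, -6.1]
width: 0.021
```

Request:
play_rows(steps=[{"x": 0,"y": 0,"z": -0.0015,"rx": 0,"ry": 0,"rz": 0,"hand": 0.01},{"x": 0,"y": 0,"z": 0,"rx": 0,"ry": 0,"rz": 0,"hand": 0.01}])

```text
time: 9.65
tool_pos: [0.4882, -0.203, 0.0411]
ee_rot: [-1.571, -0.001, 0.243]
wrist_force: [-2.1, 1.9, 1.3]
width: 0.0214
```

Request:
play_rows(steps=[{"x": 0,"y": 0,"z": -0.001,"rx": 0,"ry": 0,"rz": 0,"hand": 0.01},{"x": 0,"y": 0,"z": 0,"rx": 0,"ry": 0,"rz": 0,"hand": 0.01}])

```text
time: 9.9
tool_pos: [0.4882, -0.203, 0.041]
ee_rot: [-1.572, -0.001, 0.243]
wrist_force: [-4.8, 2.6, 6.1]
width: 0.0213
```

Request:
play_rows(steps=[{"x": 0,"y": 0,"z": 0.0005,"rx": 0,"ry": 0,"rz": 0,"hand": 0.024},{"x": 0,"y": 0,"z": 0,"rx": 0,"ry": 0,"rz": 0,"hand": 0.03},{"x": 0,"y": 0,"z": 0,"rx": 0,"ry": 0,"rz": 0,"hand": 0.05},{"x": 0,"y": 0,"z": 0,"rx": 0,"ry": 0,"rz": 0,"hand": 0.05},{"x": 0,"y": 0,"z": 0,"rx": 0,"ry": 0,"rz": 0,"hand": 0.05},{"x": 0,"y": 0,"z": 0,"rx": 0,"ry": 0,"rz": 0,"hand": 0.05}])

```text
time: 10.65
tool_pos: [0.4881, -0.2029, 0.0394]
ee_rot: [-1.571, -0.0, 0.243]
wrist_force: [-0.0, -0.4, 0.3]
width: 0.0502
```

Run:
```python
from h import *
import pickle
for n in ('wrist','scene'):
  s=cam(n); save(s,n+'8.png',*(((270,100,390,230),5) if n=='scene' else ())); pickle.dump(s,open(n+'8.pkl','wb'))
o=robot.get_obs()
print(o['time'],o['tool_pos'],o['ee_rot'],o['width'],o['wrist_force'],o['wrist_torque'])
```

```text
10.75 [ 0.48801981 -0.20290839  0.03945436] [-1.57077603e+00 -4.48256359e-05  2.43034311e-01] 0.0497875611709492 [0.82812163 0.64420843 0.13795678] [-0.01615365 -0.13278486 -0.03594478]
```

View pics/wrist8.png

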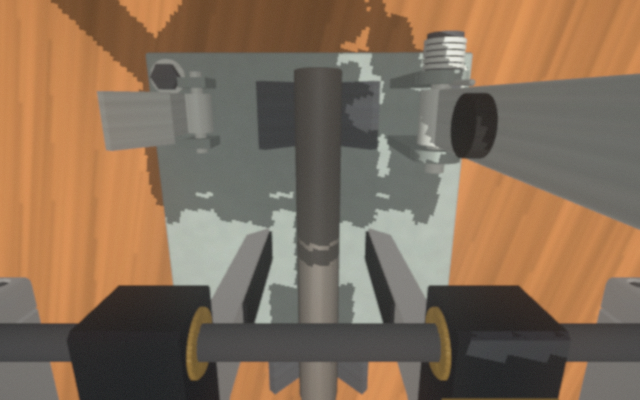

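Request:
play_rows(steps=[{"x": 0,"y": 0,"z": 0.02,"rx": 0,"ry": 0,"rz": 0,"hand": 0.05},{"x": 0,"y": 0,"z": 0.04,"rx": 0,"ry": 0,"rz": 0,"hand": 0.05},{"x": 0,"y": 0,"z": 0.05,"rx": 0,"ry": 0,"rz": 0,"hand": 0.05},{"x": 0,"y": 0,"z": 0.06,"rx": 0,"ry": 0,"rz": 0,"hand": 0.05},{"x": 0,"y": 0,"z": 0.05,"rx": 0,"ry": 0,"rz": 0,"hand": 0.05},{"x": 0,"y": -0.03,"z": 0.03,"rx": 0,"ry": 0,"rz": 0,"hand": 0},{"x": 0,"y": 0,"z": 0,"rx": 0,"ry": 0,"rz": 0,"hand": 0},{"x": 0,"y": 0,"z": 0,"rx": 0,"ry": 0,"rz": 0,"hand": 0}])

```text
time: 11.75
tool_pos: [0.4876, -0.2323, 0.2879]
ee_rot: [-1.568, 0.001, 0.243]
wrist_force: [-0.4, -0.5, 0.1]
width: 0.0236
```

Run:
```python
from h import *
import pickle
for n in ('wrist','scene'):
  s=cam(n); save(s,n+'9.png',*(((270,120,390,230),6) if n=='scene' else ((240,50,410,240),3))); pickle.dump(s,open(n+'9.pkl','wb'))
o=robot.get_obs()
print(o['time'],o['tool_pos'],o['ee_rot'],o['width'],o['wrist_force'])
```

```text
11.85 [ 0.4874399  -0.23185091  0.28724399] [-1.56758912  0.0025673   0.24364171] 0.015287278882478926 [-0.1980778  -0.03555024  0.28725058]
```

View pics/wrist9.png

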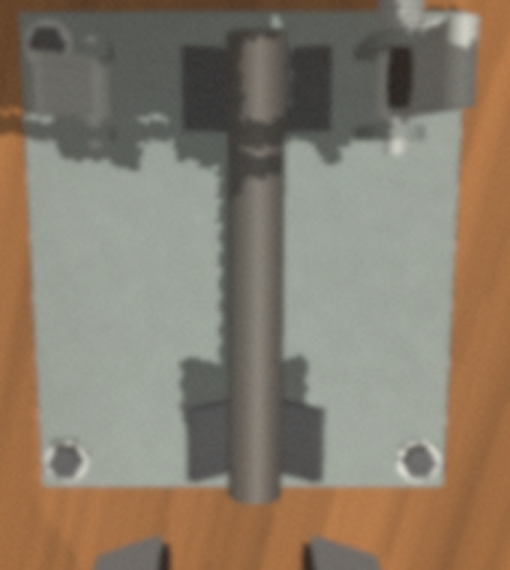

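View pics/scene9.png

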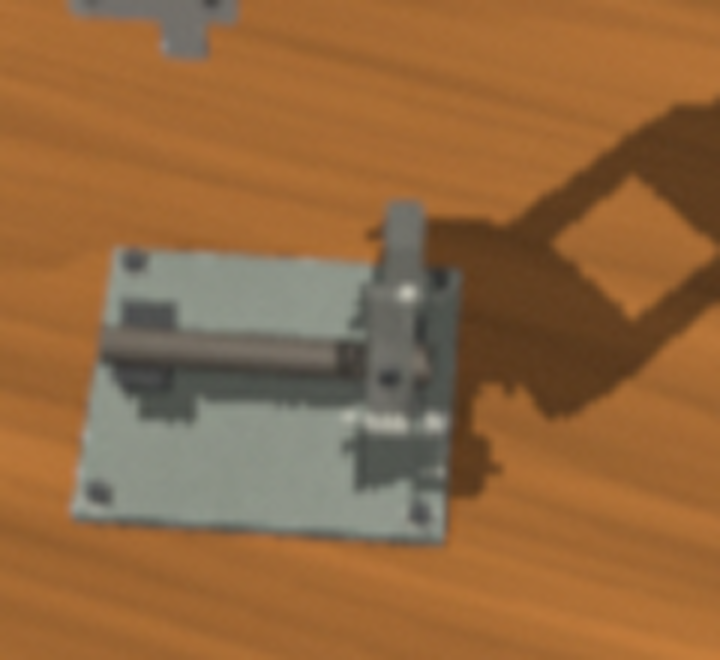

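Run:
```python
from h import *
import pickle
s=pickle.load(open('wrist9.pkl','rb'))
c,sn=np.cos(.2425),np.sin(.2425);R=np.array([[c,-sn],[sn,c]]);F=np.array([.4882,-.2018])
for p,z in [((258,33),.048),((255,497),.048)]:
    q=pw(s,240+(p[0]+.5)/3-.5,50+(p[1]+.5)/3-.5,z=z)[:2]; print((q-F)@R)
# strap points in fixture frame from scene depth
for n in ('scene0','scene9'):
    s=pickle.load(open(n+'.pkl','rb'))
    P=np.array([pw(s,u,v) for v in range(140,215) for u in range(320,350)]);P=P[(P[:,2]>.09)&(P[:,2]<.2)]
    Q=(P[:,:2]-F)@R; k=Q[:,0]>20e-3
    print(n,np.median(Q[k],0),np.percentile(Q[k],[5,95],axis=0),P[k,2].max())
for z in (.152,): print(F+R@np.array([.10,.068]),F+R@np.array([.05,.068]), F+R@np.array([-.0225,.068]))
```

```text
[0.00054071 0.08875288]
[ 0.00034516 -0.09102204]
scene0 [0.05171201 0.06627538] [[0.04813401 0.0567257 ]
 [0.05486293 0.07754704]] 0.18374449241258983
scene9 [0.05145567 0.06773942] [[0.04903348 0.05661404]
 [0.05462683 0.0775278 ]] 0.18568662956648052
[ 0.56894521 -0.11177661] [ 0.52040818 -0.12378312] [ 0.45002948 -0.14119256]
```

Request:
play_rows(steps=[{"x": 0.027,"y": 0.04,"z": 0,"rx": 0,"ry": 0,"rz": 0,"hand": 0},{"x": 0.027,"y": 0.04,"z": 0,"rx": 0,"ry": 0,"rz": 0,"hand": 0},{"x": 0.028,"y": 0.04,"z": 0,"rx": 0,"ry": 0,"rz": 0,"hand": 0},{"x": 0,"y": 0,"z": -0.05,"rx": 0,"ry": 0,"rz": 0,"hand": 0},{"x": 0,"y": 0,"z": -0.05,"rx": 0,"ry": 0,"rz": 0,"hand": 0},{"x": 0,"y": 0,"z": -0.045,"rx": 0,"ry": 0,"rz": 0,"hand": 0},{"x": 0,"y": 0,"z": 0,"rx": 0,"ry": 0,"rz": 0,"hand": 0},{"x": 0,"y": 0,"z": 0,"rx": 0,"ry": 0,"rz": 0,"hand": 0}])

```text
time: 12.85
tool_pos: [0.5706, -0.1127, 0.1458]
ee_rot: [-1.571, -0.001, 0.243]
wrist_force: [-0.4, 0.5, -0.6]
width: 0.0001
```

Run:
```python
from h import *
import pickle
for n in ('wrist','scene'):
  s=cam(n); save(s,n+'10.png',*(((270,80,390,230),4) if n=='scene' else ())); pickle.dump(s,open(n+'10.pkl','wb'))
o=robot.get_obs()
c,sn=np.cos(.2425),np.sin(.2425);R=np.array([[c,-sn],[sn,c]]);F=np.array([.4882,-.2018])
print(o['time'],o['tool_pos'],(o['tool_pos'][:2]-F)@R,o['ee_rot'],o['width'],o['wrist_force'])
T=[0,.25,.5,.75,1,1.2,1.35,1.45,1.53,1.58,1.60]
print('plan')
for r in (.085,):
  for t in T:
    cx=.05-r*np.sin(t)+.004*np.cos(t);cz=.067+r*np.cos(t)+.004*np.sin(t)
    w=F+R@np.array([cx+.0125,.068]); print(t,np.round([*w,cz],4))
```

```text
12.95 [ 0.57153681 -0.11321454  0.14753557] [0.10217048 0.06598182] [-1.57331419 -0.00446125  0.24315449] 0.0004845348363494555 [-0.53882997  0.06063656  0.40396569]
plan
0 [ 0.5364 -0.1198  0.152 ]
0.25 [ 0.5159 -0.1249  0.1503]
0.5 [ 0.4964 -0.1297  0.1435]
0.75 [ 0.4791 -0.134   0.1319]
1 [ 0.4652 -0.1374  0.1163]
1.2 [ 0.457  -0.1395  0.1015]
1.35 [ 0.4529 -0.1405  0.0895]
1.45 [ 0.4511 -0.1409  0.0812]
1.53 [ 0.4503 -0.1411  0.0745]
1.58 [ 0.45   -0.1412  0.0702]
1.6 [ 0.45   -0.1412  0.0685]
```

View pics/wrist10.png

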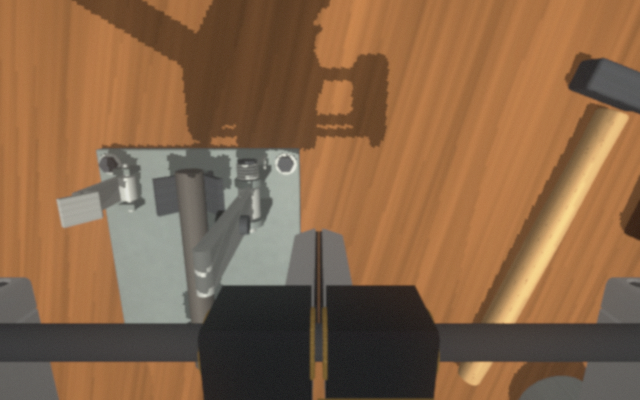

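View pics/scene10.png

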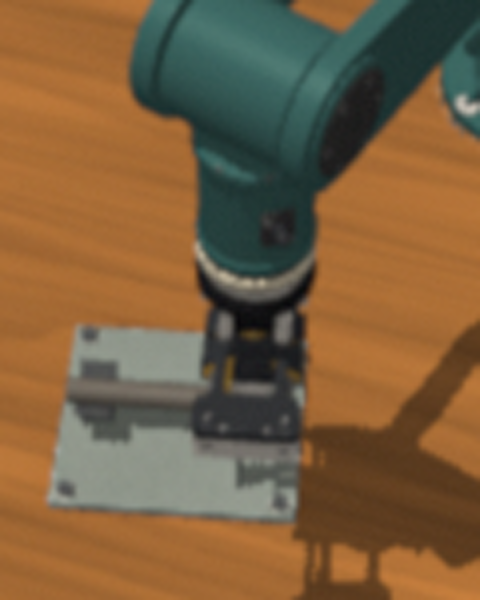

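Request:
play_rows(steps=[{"x": -0.0115,"y": -0.002,"z": 0.001,"rx": 0,"ry": 0,"rz": 0,"hand": 0},{"x": -0.0115,"y": -0.002,"z": 0.001,"rx": 0,"ry": 0,"rz": 0,"hand": 0},{"x": -0.0115,"y": -0.0025,"z": 0.001,"rx": 0,"ry": 0,"rz": 0,"hand": 0},{"x": -0.01,"y": -0.0025,"z": 0.001,"rx": 0,"ry": 0,"rz": 0,"hand": 0},{"x": -0.01,"y": -0.0025,"z": 0,"rx": 0,"ry": 0,"rz": 0,"hand": 0},{"x": -0.01,"y": -0.0025,"z": -0.003,"rx": 0,"ry": 0,"rz": 0,"hand": 0},{"x": -0.0101,"y": -0.0025,"z": -0.004,"rx": 0,"ry": 0,"rz": 0,"hand": 0}])

```text
time: 13.82
tool_pos: [0.4952, -0.1295, 0.1422]
ee_rot: [-1.571, -0.001, 0.243]
wrist_force: [1.7, 1.4, 2.6]
width: 0.0003
```

Run:
```python
from h import *
import pickle
for n in ('wrist',):
  s=cam(n); save(s,n+'11.png')
o=robot.get_obs()
c,sn=np.cos(.2425),np.sin(.2425);R=np.array([[c,-sn],[sn,c]]);F=np.array([.4882,-.2018])
print(o['time'],o['tool_pos'],(o['tool_pos'][:2]-F)@R,o['ee_rot'],o['width'],o['wrist_force'])
```

```text
13.875 [ 0.49370387 -0.12982255  0.14139933] [0.02262679 0.06854979] [-1.57098981e+00  1.14173210e-03  2.42610531e-01] 0.00028308586943790544 [0.26776242 0.41160694 2.6795851 ]
```

View pics/wrist11.png

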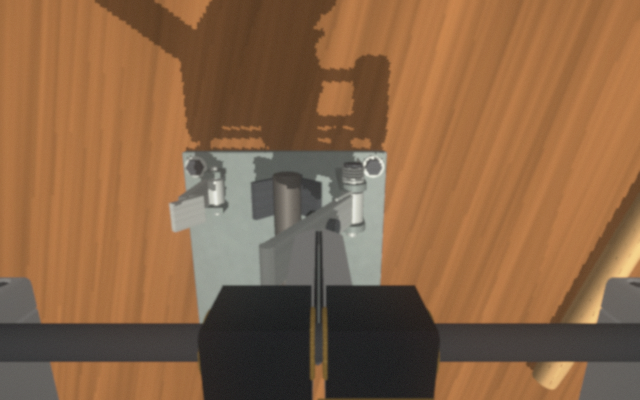

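Request:
play_rows(steps=[{"x": -0.0085,"y": -0.002,"z": -0.0055,"rx": 0,"ry": 0,"rz": 0,"hand": 0},{"x": -0.008,"y": -0.0022,"z": -0.006,"rx": 0,"ry": 0,"rz": 0,"hand": 0},{"x": -0.007,"y": -0.0017,"z": -0.0075,"rx": 0,"ry": 0,"rz": 0,"hand": 0},{"x": -0.0068,"y": -0.0017,"z": -0.008,"rx": 0,"ry": 0,"rz": 0,"hand": 0},{"x": -0.0045,"y": -0.001,"z": -0.0075,"rx": 0,"ry": 0,"rz": 0,"hand": 0},{"x": -0.0037,"y": -0.001,"z": -0.0075,"rx": 0,"ry": 0,"rz": 0,"hand": 0},{"x": -0.002,"y": -0.0005,"z": -0.006,"rx": 0,"ry": 0,"rz": 0,"hand": 0},{"x": -0.002,"y": -0.0005,"z": -0.006,"rx": 0,"ry": 0,"rz": 0,"hand": 0}])

```text
time: 14.88
tool_pos: [0.4514, -0.1407, 0.087]
ee_rot: [-1.571, 0.003, 0.243]
wrist_force: [-1.8, -1.5, 6.3]
width: 0.0001
```

Run:
```python
from h import *
import pickle
for n in ('wrist','scene'):
  s=cam(n); save(s,n+'12.png',*(((270,80,390,230),4) if n=='scene' else ()))
o=robot.get_obs()
c,sn=np.cos(.2425),np.sin(.2425);R=np.array([[c,-sn],[sn,c]]);F=np.array([.4882,-.2018])
print(o['time'],o['tool_pos'],(o['tool_pos'][:2]-F)@R,o['ee_rot'],o['width'],o['wrist_force'])
```

```text
14.975 [ 0.45128004 -0.1407076   0.08652692] [-0.02116958  0.06817048] [-1.57104511  0.00335991  0.24256959] 0.0007263343870727037 [-2.01491729 -2.25127994  5.42373706]
```

View pics/wrist12.png

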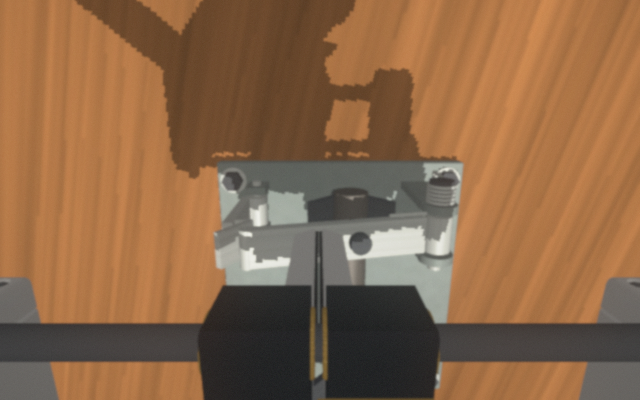

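View pics/scene12.png

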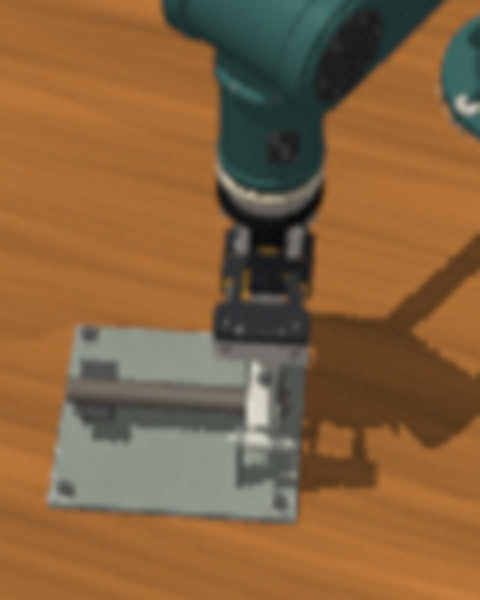

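Request:
play_rows(steps=[{"x": -0.0005,"y": 0,"z": -0.004,"rx": 0,"ry": 0,"rz": 0,"hand": 0},{"x": 0,"y": 0,"z": -0.004,"rx": 0,"ry": 0,"rz": 0,"hand": 0},{"x": 0,"y": 0,"z": -0.004,"rx": 0,"ry": 0,"rz": 0,"hand": 0},{"x": 0,"y": 0,"z": 0,"rx": 0,"ry": 0,"rz": 0,"hand": 0}])

```text
time: 15.48
tool_pos: [0.4501, -0.1412, 0.0783]
ee_rot: [-1.572, 0.005, 0.243]
wrist_force: [-11.3, -0.3, 20.7]
width: 0.0005
```

Request:
play_rows(steps=[{"x": 0,"y": 0,"z": -0.002,"rx": 0,"ry": 0,"rz": 0,"hand": 0},{"x": 0,"y": 0,"z": -0.002,"rx": 0,"ry": 0,"rz": 0,"hand": 0},{"x": 0,"y": 0,"z": 0,"rx": 0,"ry": 0,"rz": 0,"hand": 0}])

```text
time: 15.85
tool_pos: [0.45, -0.1411, 0.0716]
ee_rot: [-1.572, 0.005, 0.243]
wrist_force: [-5.6, -1.4, 9.1]
width: 0.0003
```

Request:
play_rows(steps=[{"x": 0,"y": 0,"z": -0.001,"rx": 0,"ry": 0,"rz": 0,"hand": 0},{"x": 0,"y": 0,"z": -0.001,"rx": 0,"ry": 0,"rz": 0,"hand": 0},{"x": 0,"y": 0,"z": 0,"rx": 0,"ry": 0,"rz": 0,"hand": 0}])

```text
time: 16.23
tool_pos: [0.45, -0.1411, 0.0702]
ee_rot: [-1.572, 0.006, 0.243]
wrist_force: [-6.6, -1.8, 11.2]
width: 0.0003
```

Run:
```python
from h import *
import pickle
for n in ('wrist',):
  s=cam(n); save(s,n+'13.png')
o=robot.get_obs()
c,sn=np.cos(.2425),np.sin(.2425);R=np.array([[c,-sn],[sn,c]]);F=np.array([.4882,-.2018])
print(o['time'],o['tool_pos'],(o['tool_pos'][:2]-F)@R,o['ee_rot'],o['width'],o['wrist_force'])
```

```text
16.275 [ 0.44996074 -0.14113846  0.07019923] [-0.02255373  0.06806902] [-1.57166142  0.00562768  0.24265423] 0.0005160733396179459 [-6.85756466 -1.0848708  11.98661838]
```

View pics/wrist13.png

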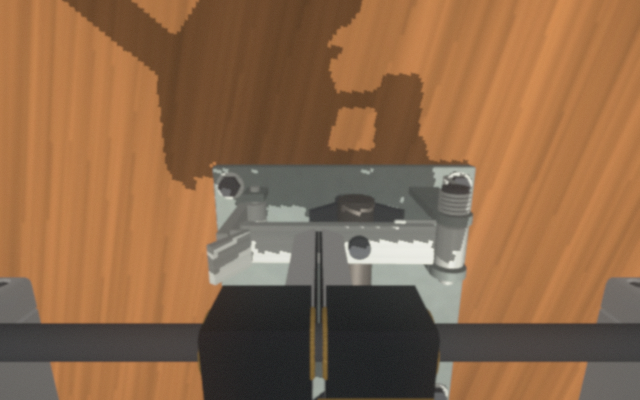

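Request:
play_rows(steps=[{"x": 0,"y": 0,"z": -0.001,"rx": 0,"ry": 0,"rz": 0,"hand": 0},{"x": 0,"y": 0,"z": -0.001,"rx": 0,"ry": 0,"rz": 0,"hand": 0},{"x": 0,"y": 0,"z": 0,"rx": 0,"ry": 0,"rz": 0,"hand": 0}])

```text
time: 16.65
tool_pos: [0.4499, -0.1412, 0.0686]
ee_rot: [-1.572, 0.006, 0.243]
wrist_force: [-7.9, -2.1, 14.0]
width: 0.0004
```

Request:
play_rows(steps=[{"x": 0,"y": 0,"z": -0.001,"rx": 0,"ry": 0,"rz": 0,"hand": 0},{"x": 0,"y": 0,"z": 0,"rx": 0,"ry": 0,"rz": 0,"hand": 0}])

```text
time: 16.9
tool_pos: [0.4499, -0.1412, 0.0678]
ee_rot: [-1.572, 0.006, 0.243]
wrist_force: [-8.2, -1.5, 15.7]
width: 0.0004
```

Run:
```python
from h import *
s=cam('wrist'); save(s,'wrist14.png',(190,140,490,300),2.6)
```

```text
(no output)
```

View pics/wrist14.png

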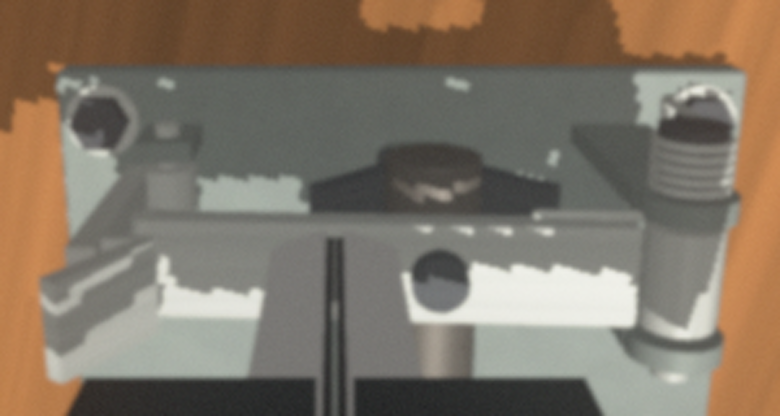

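Request:
play_rows(steps=[{"x": 0,"y": 0,"z": 0.002,"rx": 0,"ry": 0,"rz": 0,"hand": 0},{"x": 0,"y": 0,"z": 0.002,"rx": 0,"ry": 0,"rz": 0,"hand": 0},{"x": 0,"y": 0,"z": 0.002,"rx": 0,"ry": 0,"rz": 0,"hand": 0},{"x": 0,"y": 0,"z": 0,"rx": 0,"ry": 0,"rz": 0,"hand": 0}])

```text
time: 17.45
tool_pos: [0.4515, -0.1399, 0.0718]
ee_rot: [-1.57, 0.002, 0.243]
wrist_force: [-0.9, 0.1, 2.3]
width: 0.0007
```

Request:
play_rows(steps=[{"x": 0,"y": 0,"z": 0.003,"rx": 0,"ry": 0,"rz": 0,"hand": 0},{"x": 0,"y": 0,"z": 0.003,"rx": 0,"ry": 0,"rz": 0,"hand": 0},{"x": 0,"y": 0,"z": 0,"rx": 0,"ry": 0,"rz": 0,"hand": 0}])

```text
time: 17.82
tool_pos: [0.4526, -0.14, 0.0786]
ee_rot: [-1.571, -0.0, 0.243]
wrist_force: [0.5, -0.2, -0.4]
width: 0.0005
```

Run:
```python
from h import *
s=cam('wrist'); save(s,'wrist15.png',(190,140,490,300),2.6);print(robot.get_obs()['wrist_force'])
```

```text
[-0.53578505  1.07467181  0.39857369]
```

View pics/wrist15.png

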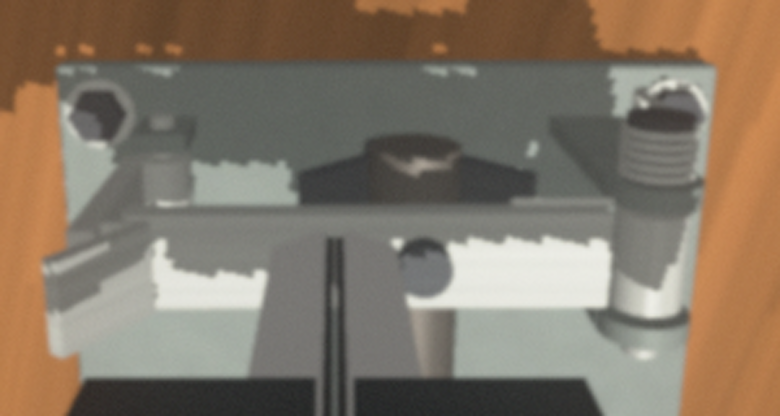

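The force is zero at 0.0786 m while the strap stays level, so the catch holds. I'll retreat upwards and look again.

Request:
play_rows(steps=[{"x": 0,"y": 0,"z": 0.03,"rx": 0,"ry": 0,"rz": 0,"hand": 0},{"x": 0,"y": 0,"z": 0.05,"rx": 0,"ry": 0,"rz": 0,"hand": 0},{"x": 0,"y": 0,"z": 0.06,"rx": 0,"ry": 0,"rz": 0,"hand": 0},{"x": -0.01,"y": -0.04,"z": 0.05,"rx": 0,"ry": 0,"rz": 0,"hand": 0},{"x": 0,"y": -0.05,"z": 0.02,"rx": 0,"ry": 0,"rz": 0,"hand": 0},{"x": 0,"y": 0,"z": 0,"rx": 0,"ry": 0,"rz": 0,"hand": 0},{"x": 0,"y": 0,"z": 0,"rx": 0,"ry": 0,"rz": 0,"hand": 0},{"x": 0,"y": 0,"z": 0,"rx": 0,"ry": 0,"rz": 0,"hand": 0}])

```text
time: 18.88
tool_pos: [0.4426, -0.2274, 0.2856]
ee_rot: [-1.569, 0.001, 0.244]
wrist_force: [0.1, -0.5, -0.6]
width: 0.0003
```

Run:
```python
from h import *
for n in ('wrist','scene','top'):
  s=cam(n); save(s,n+'16.png')
  if n!='top':
    c,sn=np.cos(.2425),np.sin(.2425);R=np.array([[c,-sn],[sn,c]]);F=np.array([.4882,-.2018])
    P=np.array([pw(s,u,v) for v in range(0,400,1) for u in range(200,460)]);Q=np.c_[(P[:,:2]-F)@R,P[:,2]]
    k=(abs(Q[:,1]-.068)<.009)&(Q[:,2]>.03)&(Q[:,2]<.2)
    for a in (-.06,-.05,-.04,-.03,-.01,.0,.01,.02,.03): 
        m=k&(abs(Q[:,0]-a)<.003); print(n,a,m.sum(),np.round(np.median(Q[m,2]),4) if m.sum() else '')
o=robot.get_obs();print(o['time'],o['tool_pos'],o['wrist_force'])
```

```text
wrist -0.06 108 0.0796
wrist -0.05 108 0.0724
wrist -0.04 90 0.0726
wrist -0.03 107 0.0723
wrist -0.01 99 0.0724
wrist 0.0 106 0.0765
wrist 0.01 98 0.0722
wrist 0.02 106 0.0721
wrist 0.03 100 0.0719
scene -0.06 14 0.0782
scene -0.05 8 0.0733
scene -0.04 10 0.0713
scene -0.03 11 0.0731
scene -0.01 4 0.0728
scene 0.0 11 0.0747
scene 0.01 10 0.0732
scene 0.02 10 0.0723
scene 0.03 6 0.0721
19.025 [ 0.44272591 -0.22759468  0.28615447] [ 0.2373834  -0.08946491  0.20048208]
```

View pics/wrist16.png

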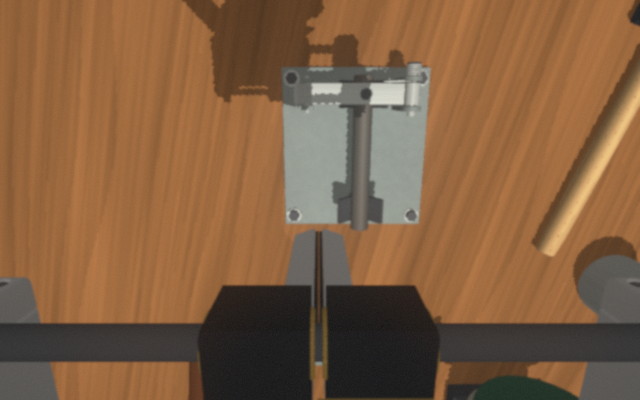

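View pics/scene16.png

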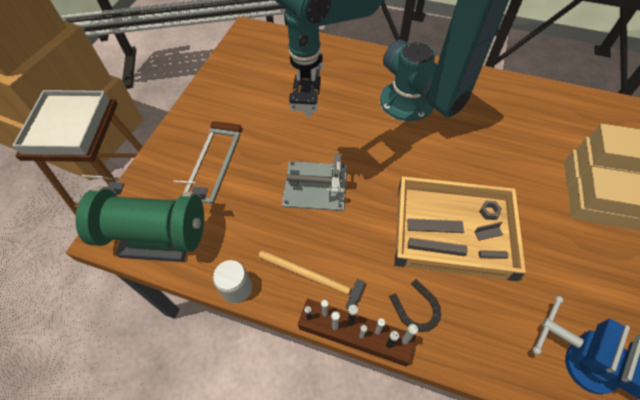

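```bash
python3 -c "
from bench import workorder
print(workorder.close_job())"
```

```text
the job is handed in; nothing more can be done
None
```

I laid the long round bar in both vees, let it go with the hold-down still up, then pressed the hold-down over until its catch held. The job was handed in at about 19 s of the 64 s allowed.

- **Bar:** after release, and before the pressing, it measured about 0.4 mm off in x and 1 mm off in y from its seat, aligned to within 0.01 rad. I did not re-measure it after pressing. The last pictures show it still in the vees.
- **Hold-down:** the press force peaked at about 21 N, then fell as the catch gave. With the tool lifted clear and the wrist force about zero, the strap stayed level. Its back measured 72 mm above the bench over its whole length in the wrist camera and 71–73 mm in the scene camera, which is about 1.57 rad, with the catch nose over its end.
- **Other things:** by eye in the last scene picture, the five other offcuts are still in the crate. The hammer, hacksaw and horseshoe look unmoved.
- **What went wrong or disagreed:** my first move call was refused because rows left out some keys, so nothing moved. The cameras disagreed by up to 2 mm on the fixture's y. The bar met the vees about 2 mm higher in tool height than I expected; I put this down to measurement error, because the bar seated properly.

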